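Clamp the drilling block with the tab-lock knob

ROBOT

A 6-joint arm with a two-finger parallel gripper is mounted at the origin on a cart in front of the work surface, level with it; the furniture and walls round the work are solid. World frame = base frame: x ahead of the robot, y to its left, z up, the work surface at z = 0. Lengths are in mm, angles in rad, forces in N, time in s.
With the tool pointing down it reaches from about 350 to 725 mm from the base axis. Payload 4.3 kg.
Tool frame: the origin (TCP) lies at the very end of the fingers, on their centre line; the grasp point (between the pads) lies 19 mm behind it; z points along the fingers, y is the line along which they close (so a half turn about z gives the same grasp; the last joint's range is limited). The gripper opens to 85 mm and grips with 20 to 120 N. Pads are 22 mm wide; open, the fingers measure 114 mm over their backs; the gripper's body (76 mm by 85 mm) begins 54 mm behind the grasp point. The pads swing forward as they close: fully open they stand 13 mm farther back than shut.
Start: joints at [1.139, 0.377, 0.081, 1.274, 0, 1.46], TCP at [181.866, 545.52, 231.329] pointing down, gripper open.
Joint ranges: [-2.72, 2.72], [-0.84, 1.66], [-1.02, 1.22], [-1.77, 2.12], [-1.37, 1.28], [-3.14, 3.14]. Speed limits (rad/s): [2.57, 2.57, 3.14, 3.14, 3.14, 3.14].

INTERFACE

Orientations are given as [roll, pitch, yaw] about the fixed x, y, z axes, in that order (R = Rz(yaw) Ry(pitch) Rx(roll)).
In Python, from station import env, imaging, workorder gives the robot as it stands. The module is installed in compiled form; this text tells all that it offers.
- The arm moves only by the shell command python3 -m handwheel 'ROWS'. ROWS is JSON, a list of rows, each a list of 7 numbers: the shift along the tool's x, y, z in cm, then the turn, a rotation vector about the tool's x, y, z in rad, then the opening, from 0 (shut) to 1 (fully open). In form: [[x, y, z, ax, ay, az, fingers], ...]. A call has 1 to 20 rows; each row is the pose to reach, as a shift and turn from the pose commanded when the call began, along the tool's axes at that moment; what a row does not reach only later rows make up. A row lasts 1/8 s, in which the tool goes at most 62.5 mm and 10.7 degrees, less where a joint would pass 70% of its speed; a pose out of reach is approached as far as the arm can. A call with a gripper value outside its range is refused whole. The fingers move at their own pace and stop on an object; the grip force is fixed at half the most. Time passes only in rows, so rows that repeat a pose let the fingers close. It gives the time, the measured TCP pose, the force, the opening and the grip force at its end, in the units of the state.
- env.sense(): the state, without advancing time (a new reading comes with each control period).
- imaging.get_image(name): name is "side" or "top" or "wrist"; returns the picture (384x512x3 uint8, red, green, blue); there is no depth.
- imaging.camera_info(name): a dict with "vertical_fov" (degrees; the focal length in pixels is half the picture's height over the tangent of half this angle, whatever the lens; pixels are square), "cx", "cy" (the principal point, pixels), "extrinsics" (4x4, takes a point from camera to world coordinates); the wrist camera has in their place "hand_eye" (4x4, takes a point from camera to tool coordinates, whose origin is the TCP and whose axes are the flange's). Camera axes: x right, y up, looking along -z (the intrinsics and any distortion apply to the point x, -y, -z); pixel columns grow to the right and rows downward; lengths in mm; the calibration is good to about 2 mm. A picture is of the moment at which its call begins: read the wrist's pose just before it. camera_info takes no time and is no camera call.
- workorder.job_done(): hands the job in; it is judged then, once.
The state is a dict: "time": time; "joint_positions": joint angles; "qd": joint speeds; "effort": joint torques, N m; "position": TCP position; "tool_rot": TCP orientation; "force": force on the tool from outside, world axes, zero at the start; "torque": the same for the moment, N m; "width": finger opening in mm; "grip_force": force on a finger pad.
Only numpy, scipy, OpenCV 4.12 (cv2) and the standard library are available. Lean on these libraries where they do the work, as an engineer would, in place of code of your own. Each camera call takes 0.05 s, during which the arm holds its last target. There are 200 camera calls.

TASK

Push the wooden drilling block along its rails until it is fully home against the back stop of the nest. Then pinch both red release tabs of the clamp knob, and with them held in turn the knob clockwise until the sprung pad comes down on the block and presses on it with about 15 N (never more than 22 N). Let go so that both tabs spring back out and lock the knob with the block still clamped, and leave the other things on the bench alone.

Things in the scene. Friction and masses are not known exactly. Their poses are not given: they have to be found in the camera images.
- nest: Fixed aluminium base plate 236 x 112 x 10 mm with two low steel rails and a steel back stop. Origin on the bench top, straight below the clamp pad; x runs along the rails to the stop and the knob (away from the robot), z up. Rails: x = -104 to +24 mm, inner sides y = +-26.5, tops 22 mm above the bench. Front face of the stop at x = +18 mm, its top 40 mm above the bench.
- clamp: Fixed blue clamp tower on the nest plate; same origin and axes as the nest. The knob axis stands at x = +72 mm, y = 0 on a round deck, radius 52 mm, 98 mm above the bench, with a ring of index teeth up to 106 mm (keep fingertips above 108 mm there). A 34 mm wide arm, 79 to 97 mm above the bench, reaches forward over the nest to x = -17 mm and carries the pad.
- work_block: Loose wooden drilling block, 70 mm long, 50 wide, 45 high, 0.1 kg, standing on the nest plate (10 mm above the bench) between the rails, 10 to 30 mm short of the stop. Origin at the centre of its underside; its own y axis is its length, along the rails. Home: origin at x = -17 mm of the nest, front face at x = -52 mm. Push the front face 24 to 52 mm above the bench.
- knob_grip (a point): Point on the vertical axis of the black clamp knob, 126 mm above the bench, half-way up its two red release tabs; turns with the knob. Its y axis runs from tab to tab (pinch along it); z up. Tabs: flat upright outer faces 24 mm wide, 109 to 140 mm above the bench, 60 mm apart when out, 46 mm when fully in. Top of the knob: 143 mm above the bench.
- knob (a joint): Angle of the clamp knob, rad: 0 = open (start), grows clockwise seen from above, end stop 1.32. Locked while a tab is out. With both tabs in it turns with about 0.02 N m of friction; 1 rad lowers the pad 20 mm. From first touch on, the pad's spring adds 3 N per mm (60 N per rad), felt as 0.02 N m at the knob for each N: 15 N is 0.30 N m, 0.25 rad past touch.
- tab_a (a joint): Inward travel in m of the release tab on the +y side of knob_grip: 0 = out (locked), 0.007 = fully in. Sprung: 3 N to start, 9.5 N fully in. Its tooth is free of the index ring from 0.003 on.
- tab_b (a joint): Inward travel in m of the other release tab, on the -y side of knob_grip; the same as tab_a. Both must be in together for the knob to turn.
- nipper: Bystander: small cutting pliers with blue handles, 148 mm long, lying on the bench.
- tape_black: Bystander: roll of black tape, 66 mm across, 18 mm high.
- tape_yellow: Bystander: roll of yellow tape, 90 mm across, 24 mm high.
- caster: Bystander: small black caster, 52 mm.
- cup_studs: Bystander: small red cup, 64 mm across, 42 mm high.
- pad_guide (a point): Point on the fixed arm where the pad's spindle passes (x = 0, y = 0 of the nest), 97 mm above the bench; the spindle ends 101 mm above the bench. Below it hangs the round black pad, 26 mm across. The pad starts 2 to 19 mm above the block's top: its adjusting screw is set differently each time and is not measured, so first touch must be felt or seen.
- knob_index (a point): Point on the fixed ring of index teeth below the knob, on its axis, 98 mm above the bench. The tabs' teeth lock between them, in notches 0.12 rad apart from 0 on. Let go between two notches, the knob is turned back by the pad's spring into the one before, by up to 0.14 rad, which takes up to 8 N off the pad. If a tab stays part-way, pinch and turn back a little.
Things that resemble listed ones, but are neither listed nor needed, are in the scene too. There is more than one size of the work_block; the one meant has the size given above.

How it is judged (in metres and radians):
On the way, in this order (a step that is already met when the one before it is completed fails the run):
1. the block is home against the stop (within 3 mm), clamp still open (x of work_block in the frame of nest above -0.02 m and value of joint knob below 0.1 rad), for 0.2 s.
2. both release tabs pinched in (value of joint each of tab_a, tab_b above 0.0035 m), for 0.1 s.
3. the pad presses on the block with 4 to 20 N (contact force between clamp and work_block between 4 and 20 N), for 0.2 s.
At the end, for the whole second after the job is handed in: The block is within 3 mm of the back stop and at rest, the pad presses on it with 4 to 20 N, and both release tabs are out (within 1.5 mm), so that the knob is locked in a notch (all of step 3 and x of work_block in the frame of nest above -0.02 m and value of joint each of tab_a, tab_b below 0.0015 m and linear speed of work_block below 0.01 m/s); the robot touches nothing.
It fails at once if the pad presses on the block with more than 22 N (contact force between clamp and work_block above 22 N).
It fails at once if a bystander is moved by more than 20 mm (distance of any of nipper, tape_black, tape_yellow, caster, cup_studs from where it was at the start of the episode above 0.02 m).
It also fails if it takes over 72 s, if anything falls off the work surface, if the arm or the gripper's body presses on something with over 40 N, if the wrist force passes 120 N, or if a joint passes its speed limit or range.

## Working session

There is one attempt and no reset: what is moved stays moved. The work goes in short steps, Python scripts to look and compute and a shell command to move; the robot and the scene stay as the last step left them, time stands still between calls to the robot, and variables do not carry over. Pictures are saved under pics/ and viewed, at most 10 in all, crops included, and the job is handed in when it is done.

```bash
mkdir -p pics; python3 - <<'E'
from station import env, imaging
import cv2,json,numpy as np
s=env.sense(); print({k:np.round(v,3).tolist() for k,v in s.items()})
for n in("top","side"):
    i=imaging.get_image(n); cv2.imwrite(f"pics/{n}0.png",i[:,:,::-1])
for n in("top","side","wrist"):
    print(n,{k:(np.round(v,3).tolist() if not isinstance(v,str) else v) for k,v in imaging.camera_info(n).items()})
E
```

```text
{'time': 0.0, 'joint_positions': [1.139, 0.378, 0.08, 1.274, 0.0, 1.46], 'qd': [0.001, 0.001, -0.0, -0.0, -0.001, -0.0], 'effort': [0.0, -46.361, 26.987, 0.021, 0.0, 0.0], 'position': [181.584, 544.88, 230.345], 'tool_rot': [-3.14, -0.0, 2.82], 'force': [-0.662, 1.131, -0.694], 'torque': [0.01, 0.002, 0.032], 'grip_force': 0.0, 'width': 85.56}
top {'vertical_fov': 55.75, 'cx': 257.845, 'cy': 196.636, 'extrinsics': [[-0.07, 0.974, -0.216, 406.705], [-0.998, -0.068, 0.016, 119.936], [0.001, 0.217, 0.976, 929.371], [0.0, 0.0, 0.0, 1.0]]}
side {'vertical_fov': 54.771, 'cx': 260.447, 'cy': 197.452, 'extrinsics': [[0.726, 0.524, -0.446, 106.228], [-0.688, 0.558, -0.464, -426.624], [0.006, 0.643, 0.765, 955.587], [0.0, 0.0, 0.0, 1.0]]}
wrist {'vertical_fov': 61.683, 'cx': 254.387, 'cy': 191.545, 'hand_eye': [[0.0, 0.945, 0.328, 84.864], [1.0, 0.0, -0.0, -0.372], [-0.0, 0.328, -0.945, -142.897], [0.0, 0.0, 0.0, 1.0]]}
```

View pics/top0.png

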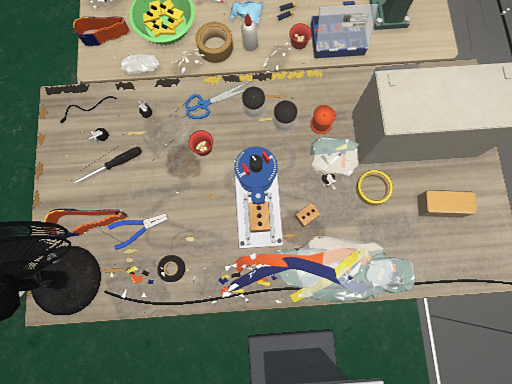

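View pics/side0.png

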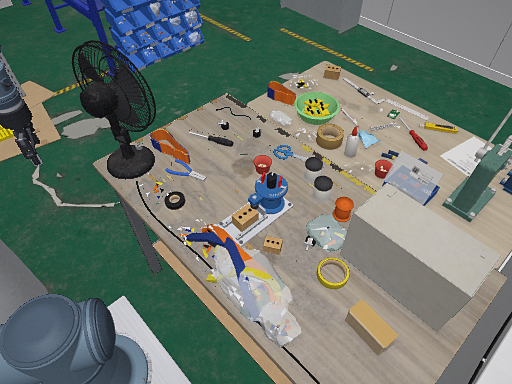

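The block lying between the rails at top (259,217) is the one I want. Look-alikes are the small drilled block at (308,213) and the plain plank at (447,203). The knob is at (256,163), with red tabs at about (240,170) and (272,155). Next I'll measure and check a close crop.

```bash
cat > h.py <<'E'
import numpy as np,cv2
from station import env, imaging
from scipy.spatial.transform import Rotation as R
def cam(n,pose=None):
    c=imaging.camera_info(n); f=192/np.tan(np.radians(c["vertical_fov"])/2)
    if n=="wrist":
        T=np.eye(4);T[:3,:3]=R.from_euler("xyz",pose[1]).as_matrix();T[:3,3]=pose[0];T=T@np.array(c["hand_eye"])
    else: T=np.array(c["extrinsics"])
    return f,c["cx"],c["cy"],T
def ray(C,u,v):
    f,cx,cy,T=C; return T[:3,3],T[:3,:3]@np.array([(u-cx)/f,-(v-cy)/f,-1])
def onz(C,u,v,z):
    o,d=ray(C,u,v); return o+d*(z-o[2])/d[2]
def proj(C,p):
    f,cx,cy,T=C; q=T[:3,:3].T@(np.array(p)-T[:3,3]); return cx+f*q[0]/-q[2],cy-f*q[1]/-q[2]
def tri(C1,a,C2,b):
    o1,d1=ray(C1,*a);o2,d2=ray(C2,*b)
    t=np.linalg.lstsq(np.c_[d1,-d2],o2-o1,rcond=None)[0]
    p,q=o1+t[0]*d1,o2+t[1]*d2; return (p+q)/2,np.linalg.norm(p-q)
E
python3 - <<'E'
from h import *
t=cam("top");s=cam("side")
np.set_printoptions(precision=1,suppress=True)
print("knobtop",onz(t,256,161,143),onz(s,272,176,143),tri(t,(256,161),s,(272,176)))
print("plate front",onz(t,240,246,10),onz(t,280,246,10),"blk front",onz(t,250,230,55),onz(t,270,230,55))
print("fan base",onz(t,65,280,20),onz(s,130,165,0),"fan head side->",[onz(s,98,98,z) for z in(150,250,350)])
print("TCP px",proj(t,[181,545,230]),proj(s,[181,545,230]), "fan tri",tri(t,(20,280),s,(98,98)))
i=cv2.imread("pics/top0.png");j=cv2.imread("pics/side0.png")
a=cv2.resize(i[130:260,205:335],(520,520),interpolation=cv2.INTER_CUBIC)
b=cv2.resize(j[160:260,215:290],None,fx=3.5,fy=5.2,interpolation=cv2.INTER_CUBIC)
b=cv2.resize(j[160:260,220:290],(280,400),interpolation=cv2.INTER_CUBIC)
o=np.zeros((520,800,3),np.uint8);o[:,:520]=a;o[:400,520:]=b
cv2.imwrite("pics/crop1.png",o)
E
```

```text
knobtop [663.8 105.4 143. ] [663.  103.2 143. ] (array([665. , 105.3, 139.9]), np.float64(0.3401241086130593))
plate front [486.5 158.7  10. ] [479.4  58.2  10. ] blk front [519.3 130.3  55. ] [515.9  82.1  55. ]
fan base [433.3 589.2  20. ] [424.  587.9   0. ] fan head side-> [array([469.7, 811.9, 150. ]), array([424.6, 658.2, 250. ]), array([379.5, 504.4, 350. ])]
TCP px (np.float64(21.286219608882504), np.float64(428.4927154131802)) (np.float64(39.92757534058509), np.float64(156.6767948747433)) fan tri (array([407.4, 514.2, 331.4]), np.float64(49.847151453020786))
```

View pics/crop1.png

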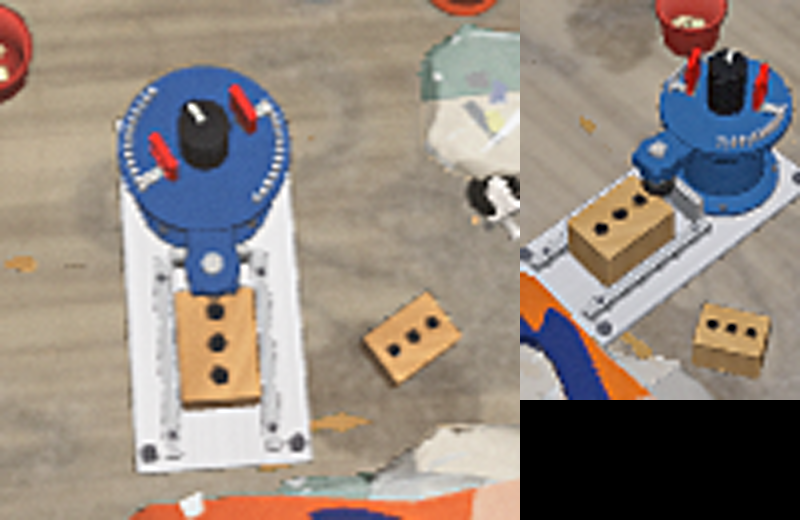

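```bash
python3 -m handwheel '[[-0.5,-6,0,0,0,0,1],[-1,-12,0,0,0,0,1],[-1,-14.4,0,0,0,0,1],[-1,-14.4,0,0,0,0,1],[-38.2,-32.9,0,0,0,-0.25,0],[-38.2,-32.9,0,0,0,-0.25,0],[-38.2,-32.9,0,0,0,-0.25,0],[-38.2,-32.9,0,0,0,-0.25,0],[-38.2,-32.9,0,0,0,-0.25,0],[-38.2,-32.9,0,0,0,-0.25,0],[-38.2,-32.9,0,0,0,-0.25,0],[-38.2,-32.9,0,0,0,-0.25,0],[-38.2,-32.9,0,0,0,-0.25,0],[-38.2,-32.9,0,0,0,-0.25,0]]'
python3 - <<'E'
from h import *
s=env.sense(); print(s["time"],np.round(s["position"],1),np.round(s["tool_rot"],3),s["width"],s["joint_positions"])
i=imaging.get_image("wrist");cv2.imwrite("pics/w1.png",i[:,:,::-1])
np.savez("w1.npz",p=s["position"],r=s["tool_rot"])
E
```

```text
time: 1.85
position: [439.7, 113.6, 231.2]
tool_rot: [3.141, -0.0, 3.072]
force: [-0.9, 0.3, -1.3]
width: 0.1
grip_force: 0.0
1.85 [439.7 113.6 231.2] [ 3.141 -0.     3.072] 0.1400717089635556 [ 1.12688843e-01  1.33631343e-01 -2.42218480e-01  1.19536844e+00
  3.46266667e-04  1.82682990e-01]
```

View pics/w1.png

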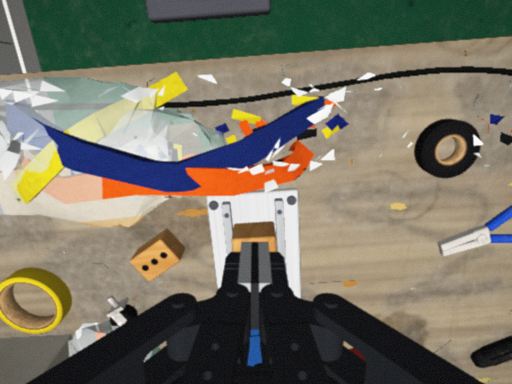

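```bash
python3 - <<'E'
from h import *
np.set_printoptions(precision=1,suppress=True)
d=np.load("w1.npz");C=cam("wrist",(d["p"],d["r"]));t=cam("top");s=cam("side")
i=cv2.imread("pics/w1.png");h=cv2.cvtColor(i,cv2.COLOR_BGR2HSV)
print("col250..270 profile", [(v,i[v,245].tolist()) for v in range(214,252,2)])
for v in(205,280):
    r=i[v].astype(int).min(1); w=np.where(r[190:320]>165)[0]+190; print(v,w.min(),w.max(),onz(C,w.min(),v,10),onz(C,w.max(),v,10))
print("front corners",onz(C,207,193,10),onz(C,299,191,10))
for n,CC,z in(("top0",t,0),("side0",s,0)):
    h=cv2.cvtColor(cv2.imread(f"pics/{n}.png"),cv2.COLOR_BGR2HSV)
    m=(((h[...,0]<8)|(h[...,0]>172))&(h[...,1]>160)&(h[...,2]>100)).astype(np.uint8)
    for k in cv2.connectedComponentsWithStats(m)[2:4] and range(1): pass
    _,_,st,ce=cv2.connectedComponentsWithStats(m)
    for a,c in zip(st,ce):
        if a[4]>8 and abs(c[0]-(256 if n=="top0" else 272))<30 and abs(c[1]-(163 if n=="top0" else 188))<25: print(n,a,c)
E
```

```text
col250..270 profile [(214, [233, 231, 231]), (216, [234, 233, 233]), (218, [232, 232, 233]), (220, [236, 234, 235]), (222, [196, 200, 207]), (224, [47, 80, 110]), (226, [46, 82, 111]), (228, [43, 77, 109]), (230, [41, 78, 109]), (232, [42, 77, 105]), (234, [38, 77, 106]), (236, [44, 77, 107]), (238, [66, 123, 172]), (240, [87, 162, 217]), (242, [88, 104, 117]), (244, [105, 103, 100]), (246, [97, 96, 95]), (248, [103, 103, 101]), (250, [95, 96, 90])]
205 207 297 [494.   51.9  10. ] [501.7 161.1  10. ]
280 217 299 [601.   52.5  10. ] [608.6 160.9  10. ]
front corners [478.7  53.7  10. ] [483.9 164.   10. ]
top0 [262 151   7  12  31] [265.5 156.2]
top0 [242 163   7  12  37] [245.3 168.6]
side0 [     0      0    512    384 196036] [255.3 191.6]
side0 [254 155  18  29 227] [262.4 164.7]
side0 [278 176   4  11  29] [279.7 181.2]
```

```bash
python3 - <<'E'
from h import *
np.set_printoptions(precision=1,suppress=True)
d=np.load("w1.npz");C=cam("wrist",(d["p"],d["r"]));t=cam("top");s=cam("side")
print(onz(C,255,223,10),onz(C,255,237.5,55),[onz(t,255.4,162.4,z) for z in(126,133)])
a,b=onz(t,265.5,156.2,130),onz(t,245.3,168.6,130);print(a,b,a-b,(a+b)/2,np.arctan2(*(a-b)[:2]*[1,-1]))
print(tri(t,(265.5,156.2),s,(279.7,181.2)))
E
```

```text
[522.  108.5  10. ] [518.9 108.6  55. ] [array([666.1, 106.7, 126. ]), array([663.8, 106.8, 133. ])]
[678.1  82.4 130. ] [651.5 130.9 130. ] [ 26.6 -48.5   0. ] [664.8 106.7 130. ] 0.5011355572200051
(array([678.3,  82.9, 125.4]), np.float64(2.7699541633263145))
```

```bash
python3 -m handwheel '[[-5.7,-0.1,0,0,0,-0.06,0],[-5.7,-0.1,6,0,0,-0.06,0],[-5.7,-0.1,12,0,0,-0.06,0],[-5.7,-0.1,17,0,0,-0.06,0],[-5.7,-0.1,19.1,0,0,-0.06,0],[-5.7,-0.1,19.1,0,0,-0.06,0],[-5.7,-0.1,19.1,0,0,-0.06,0]]'
python3 - <<'E'
from h import *
i=imaging.get_image("wrist");cv2.imwrite("pics/w2.png",i[:,:,::-1])
E
```

```text
time: 2.78
position: [497.8, 108.2, 41.6]
tool_rot: [3.141, 0.002, 3.131]
force: [-0.5, -0.4, -0.1]
width: -0.4
grip_force: 0.0
```

View pics/w2.png

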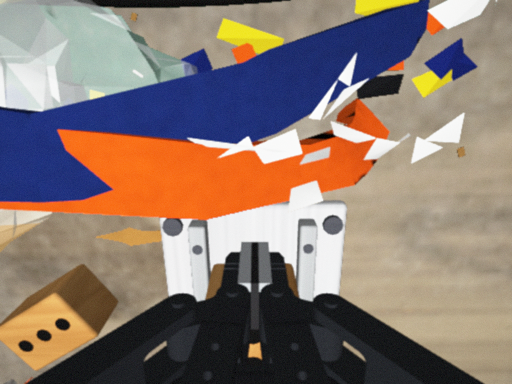

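The shut fingers are centred between the rails just in front of the block, which shows brown either side of the fingers at (215,285) and (295,285). I'll push now.

```bash
python3 -m handwheel '[[-0.5,0,0,0,0,0,0],[-1,0,0,0,0,0,0],[-1.4,0,0,0,0,0,0],[-1.8,0,0,0,0,0,0],[-2.2,0,0,0,0,0,0],[-2.6,0,0,0,0,0,0]]'; python3 -m handwheel '[[-0.2,0,0,0,0,0,0]]';python3 -m handwheel '[[-0.2,0,0,0,0,0,0]]';
```

```text
time: 3.58
position: [523.1, 107.2, 40.2]
tool_rot: [3.142, -0.0, 3.13]
force: [-0.2, 0.9, -0.1]
width: -0.1
grip_force: 0.4
time: 3.7
position: [525.4, 107.2, 40.2]
tool_rot: [3.142, 0.0, 3.13]
force: [-1.1, 1.4, 0.6]
width: 0.0
grip_force: 0.5
time: 3.82
position: [527.0, 107.2, 40.2]
tool_rot: [3.142, -0.0, 3.13]
force: [-0.9, -0.8, 0.4]
width: -0.1
grip_force: 0.4
```

```bash
for k in 1 2 3; do python3 -m handwheel '[[-0.2,0,0,0,0,0,0]]' | grep -E 'pos|force: \['; done
```

```text
position: [529.1, 107.1, 40.3]
force: [-1.0, 0.1, 0.2]
position: [530.8, 107.0, 40.2]
force: [-4.2, -0.8, 2.6]
position: [530.8, 107.1, 39.9]
force: [-6.8, -0.6, 6.2]
```

```bash
python3 -m handwheel '[[-0.2,0,0,0,0,0,0],[-0.2,0,0,0,0,0,0],[-0.2,0,0,0,0,0,0]]' | grep -E 'pos|force: \['; python3 -m handwheel '[[-0.2,0,0,0,0,0,0],[-0.2,0,0,0,0,0,0],[-0.2,0,0,0,0,0,0]]' | grep -E 'pos|force: \['
```

```text
position: [530.8, 107.0, 39.5]
force: [-9.0, -0.8, 6.3]
position: [530.9, 106.9, 39.2]
force: [-13.1, -0.5, 8.8]
```

```bash
python3 -m handwheel '[[2,0,0,0,0,0,0],[4,0,0,0,0,0,0],[4,0,-6,0,0,0,0],[4,0,-12,0,0,0,0],[4,0,-18,0,0,0,1],[4,0,-20,0,0,0,1],[-2,0,-20,0,0,-0.17,1],[-8,0,-19.7,0,0,-0.34,1],[-12.4,0,-19.7,0,0,-0.51,1],[-12.4,0,-19.7,0,0,-0.51,1],[-12.4,0,-19.7,0,0,-0.51,1],[-12.4,0,-19.7,0,0,-0.51,1]]'
python3 - <<'E'
from h import *
s=env.sense(); print(np.round(s["position"],1),np.round(s["tool_rot"],3),s["width"],s["joint_positions"])
i=imaging.get_image("wrist");cv2.imwrite("pics/w3.png",i[:,:,::-1])
np.savez("w3.npz",p=s["position"],r=s["tool_rot"])
imaging_t=imaging.get_image("side");cv2.imwrite("pics/side1.png",imaging_t[:,:,::-1])
E
```

```text
time: 6.45
position: [660.1, 105.8, 238.3]
tool_rot: [-3.141, 0.001, -2.644]
force: [-0.3, -0.2, 0.4]
width: 85.2
grip_force: 0.0
[660.1 105.8 238.3] [-3.141e+00  1.000e-03 -2.644e+00] 85.1575232291051 [ 6.39677968e-02  5.85326609e-01  4.29613681e-01  1.41439154e+00
  1.50204029e-04 -4.34007269e-01]
```

View pics/w3.png

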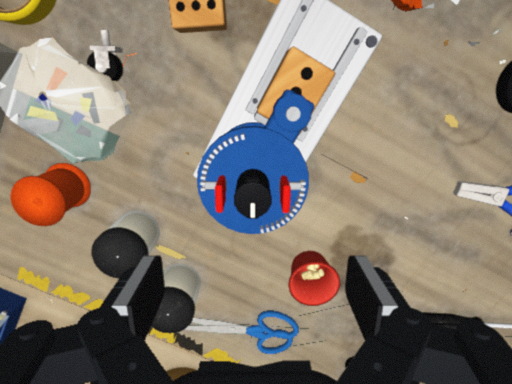

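The knob is nearly under the tool, with red tabs at (221,195) and (286,195) already parallel to the fingers. The block is home under the arm.

```bash
cat > tabs.py <<'E'
from h import *
import sys
np.set_printoptions(precision=3,suppress=True)
def tabs(fn,npz,z=128):
    d=np.load(npz);C=cam("wrist",(d["p"],d["r"]))
    h=cv2.cvtColor(cv2.imread(fn),cv2.COLOR_BGR2HSV)
    m=(((h[...,0]<8)|(h[...,0]>172))&(h[...,1]>150)&(h[...,2]>70)).astype(np.uint8)
    _,_,st,ce=cv2.connectedComponentsWithStats(m)
    g=[(a,c) for a,c in zip(st[1:],ce[1:]) if 60<a[4]<1500 and abs(c[0]-255)<60 and abs(c[1]-190)<45]
    for a,c in g: print(a,c)
    p,q=[onz(C,*c,z) for _,c in g[:2]]
    mid=(p+q)/2; v=p-q; Rm=R.from_euler("xyz",d["r"]).as_matrix()
    print("mid",mid,"sep",np.linalg.norm(v)); tv=Rm.T@v; td=Rm.T@(mid-d["p"])
    print("tool-frame offset mm",td,"angle err about tool z",np.arctan(-tv[0]/tv[1]))
    k=Rm.T@(onz(C,*proj(C,mid),z)-d["p"])
tabs(*sys.argv[1:3])
E
python3 tabs.py pics/w3.png w3.npz
```

```text
[215 176  11  37 295] [219.858 193.715]
[280 176  10  37 288] [284.858 194.351]
mid [665.383 106.744 128.   ] sep 54.318215317428006
tool-frame offset mm [ -5.034  -1.641 110.278] angle err about tool z 0.010273352506535187
```

```bash
python3 -m handwheel '[[-0.5,-0.16,0,0,0,0.01,1],[-0.5,-0.16,6,0,0,0.01,1],[-0.5,-0.16,10,0,0,0.01,1],[-0.5,-0.16,12.4,0,0,0.01,1],[-0.5,-0.16,12.4,0,0,0.01,1],[-0.5,-0.16,12.4,0,0,0.01,1]]'
python3 - <<'E'
from h import *
s=env.sense(); print(np.round(s["torque"],3))
np.savez("w4.npz",p=s["position"],r=s["tool_rot"])
i=imaging.get_image("wrist");cv2.imwrite("pics/w4.png",i[:,:,::-1])
E
```

```text
time: 7.3
position: [667.0, 106.7, 114.8]
tool_rot: [-3.141, 0.002, -2.654]
force: [0.3, 0.6, 0.3]
width: 85.3
grip_force: 0.0
[-0.042  0.007  0.035]
```

View pics/w4.png

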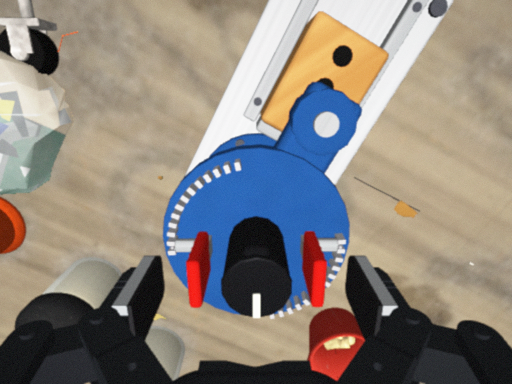

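```bash
python3 -m handwheel '[[0.1,0.05,0.15,0,0,0,1],[0.1,0.05,0.15,0,0,0,0],[0.1,0.05,0.15,0,0,0,0],[0.1,0.05,0.15,0,0,0,0],[0.1,0.05,0.15,0,0,0,0],[0.1,0.05,0.15,0,0,0,0],[0.1,0.05,0.15,0,0,0,0],[0.1,0.05,0.15,0,0,0,0]]'
python3 - <<'E'
from h import *
s=env.sense(); print(np.round(s["torque"],3))
E
```

```text
time: 8.35
position: [665.6, 106.7, 114.8]
tool_rot: [-3.141, 0.003, -2.653]
force: [-3.4, -0.1, 12.0]
width: 42.6
grip_force: 63.1
[-0.042  0.886 -0.025]
```

```bash
python3 - <<'E'
from h import *
i=imaging.get_image("wrist");cv2.imwrite("pics/w5.png",i[:,:,::-1])
E
```

```text
(no output)
```

View pics/w5.png

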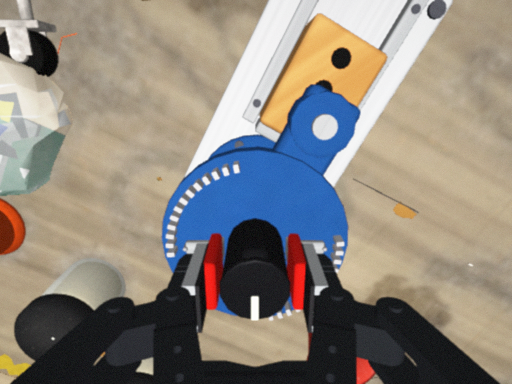

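Both tabs are pinched fully against the knob body, at (212,270) and (297,270). I'll relieve the vertical load, then turn in small steps and read the torque.

```bash
cat > rd.py <<'E'
from h import *
s=env.sense(); print(round(s["time"],2),"yaw",round(s["tool_rot"][2],3),"turned",round(-2.653-s["tool_rot"][2],3),"tq",np.round(s["torque"],3),"F",np.round(s["force"],1),"w",round(s["width"],1),np.round(s["position"],1))
E
python3 -m handwheel '[[0,0,-0.15,0,0,0,0],[0,0,-0.15,0,0,0,0]]' >/dev/null; python3 rd.py
python3 -m handwheel '[[0,0,0,0,0,0.04,0],[0,0,0,0,0,0.04,0]]' >/dev/null; python3 rd.py
python3 -m handwheel '[[0,0,0,0,0,0.04,0],[0,0,0,0,0,0.04,0]]' >/dev/null; python3 rd.py
```

```text
8.65 yaw -2.653 turned 0.0 tq [0.041 0.443 0.01 ] F [-2.6  0.1  8.1] w 42.6 [665.6 106.7 114.9]
8.9 yaw -2.694 turned 0.041 tq [ 0.053  0.481 -0.019] F [-2.6  0.5  7.5] w 42.2 [665.6 106.7 114.9]
9.15 yaw -2.734 turned 0.081 tq [ 0.057  0.48  -0.03 ] F [-2.5  1.2  8.4] w 42.4 [665.6 106.7 114.9]
```

```bash
for k in 1 2 3 4; do python3 -m handwheel '[[0,0,0,0,0,0.05,0],[0,0,0,0,0,0.05,0]]' >/dev/null; python3 rd.py; done
```

```text
9.4 yaw -2.784 turned 0.131 tq [ 0.097  0.494 -0.02 ] F [-1.8 -0.5  8.3] w 42.3 [665.6 106.7 114.9]
9.65 yaw -2.833 turned 0.18 tq [0.091 0.47  0.069] F [-2.6  0.2  8.1] w 42.6 [665.5 106.8 114.9]
9.9 yaw -2.883 turned 0.23 tq [0.052 0.478 0.148] F [-2.1  1.1  8.3] w 42.7 [665.5 106.8 114.9]
10.15 yaw -2.933 turned 0.28 tq [0.086 0.447 0.206] F [-3.   0.4  6.8] w 42.4 [665.6 106.8 114.9]
```

```bash
for k in 1 2 3; do python3 -m handwheel '[[0,0,0,0,0,0,0]]' >/dev/null; python3 rd.py; done; python3 -m handwheel '[[0,0,0,0,0,0.05,0],[0,0,0,0,0,0.05,0]]' >/dev/null; python3 rd.py;  for k in 1 2 3; do python3 -m handwheel '[[0,0,0,0,0,0,0]]' >/dev/null; python3 rd.py; done
```

```text
10.28 yaw -2.933 turned 0.28 tq [0.003 0.476 0.222] F [-2.3 -0.2  7.9] w 42.3 [665.6 106.8 114.9]
10.4 yaw -2.933 turned 0.28 tq [0.108 0.534 0.19 ] F [-3.4 -0.3  8.2] w 42.2 [665.5 106.8 114.9]
10.53 yaw -2.933 turned 0.28 tq [-0.021  0.448  0.185] F [-2.7  0.1  7.4] w 42.3 [665.6 106.8 114.9]
10.78 yaw -2.983 turned 0.33 tq [0.007 0.428 0.201] F [-2.7  0.6  7.7] w 42.2 [665.5 106.9 114.9]
10.9 yaw -2.983 turned 0.33 tq [0.062 0.475 0.244] F [-2.4  0.2  8. ] w 42.7 [665.5 106.8 114.9]
11.03 yaw -2.982 turned 0.329 tq [0.017 0.469 0.195] F [-1.9  0.6  8.3] w 42.3 [665.5 106.9 114.8]
11.15 yaw -2.982 turned 0.329 tq [0.051 0.505 0.234] F [-2.9  0.8  6.9] w 42.3 [665.5 106.9 114.9]
```

```bash
cat > ori.py <<'E'
from h import *
import sys
def ori(fn):
    i=cv2.imread(fn); h=cv2.cvtColor(i,cv2.COLOR_BGR2HSV)
    m=(((h[...,0]<8)|(h[...,0]>172))&(h[...,1]>150)&(h[...,2]>70)).astype(np.uint8); m[:220]=0;m[325:]=0
    _,l,st,ce=cv2.connectedComponentsWithStats(m)
    for k in range(1,len(st)):
        if st[k,4]>60 and 190<ce[k][0]<320:
            y,x=np.where(l==k); print(fn,st[k],ce[k].round(1),"slope",np.round(np.polyfit(y,x,1)[0],4))
    w=(h[...,1]<60)&(h[...,2]>180); w[:292]=0;w[325:]=0;w[:,:235]=0;w[:,275:]=0
    y,x=np.where(w); print("white",x.mean().round(2),y.mean().round(2),len(x),"slope",np.round(np.polyfit(y,x,1)[0],3))
if len(sys.argv)>1: cv2.imwrite(sys.argv[1],imaging.get_image("wrist")[:,:,::-1])
ori("pics/w5.png"); ori(sys.argv[1]) if len(sys.argv)>1 else 0
E
python3 ori.py pics/w6.png
```

```text
pics/w5.png [ 203  234   20   76 1126] [212.7 270.9] slope -0.0599
pics/w5.png [ 287  234   19   76 1112] [296.2 270.8] slope 0.0597
white 256.63 309.65 227 slope 0.356
pics/w6.png [ 204  234   19   76 1113] [212.7 271.4] slope -0.0606
pics/w6.png [ 287  234   20   75 1113] [296.2 270.5] slope 0.0593
white 254.51 308.2 199 slope 0.008
```

```bash
python3 -m handwheel '[[0,0,0,0,0,0.03,0],[0,0,0,0,0,0.058,0],[0,0,0,0,0,0.058,0]]' >/dev/null; python3 rd.py;  for k in 1 2 3 4; do python3 -m handwheel '[[0,0,0,0,0,0,0]]' >/dev/null; python3 rd.py; done; python3 ori.py pics/w7.png | tail -3
```

```text
11.57 yaw -3.04 turned 0.387 tq [0.074 0.426 0.336] F [-3.   1.2  7.9] w 42.3 [665.5 106.9 114.9]
11.7 yaw -3.04 turned 0.387 tq [0.028 0.452 0.249] F [-3.1  0.3  7.7] w 42.2 [665.5 106.9 114.9]
11.82 yaw -3.04 turned 0.387 tq [0.099 0.416 0.27 ] F [-1.7  0.2  7.8] w 42.7 [665.5 106.9 114.9]
11.95 yaw -3.04 turned 0.387 tq [0.039 0.449 0.289] F [-3.3  0.5  8.3] w 42.7 [665.5 106.9 114.9]
12.07 yaw -3.04 turned 0.387 tq [0.064 0.471 0.293] F [-3.1  0.   8.1] w 42.0 [665.5 106.9 114.9]
pics/w7.png [ 204  234   19   76 1107] [212.8 271.5] slope -0.0619
pics/w7.png [ 287  234   20   75 1109] [296.2 270.4] slope 0.0607
white 254.52 308.06 197 slope 0.004
```

```bash
python3 -m handwheel '[[0,0,0,0,0,0.04,0],[0,0,0,0,0,0.04,0]]' >/dev/null; python3 rd.py; python3 -m handwheel '[[0,0,0,0,0,0,1],[0,0,0,0,0,0,1],[0,0,0,0,0,0,1],[0,0,0,0,0,0,1],[0,0,0,0,0,0,1],[0,0,0,0,0,0,1]]' >/dev/null; python3 rd.py
python3 - <<'E'
from h import *
s=env.sense();np.savez("w8.npz",p=s["position"],r=s["tool_rot"])
i=imaging.get_image("wrist");cv2.imwrite("pics/w8.png",i[:,:,::-1])
E
python3 ori.py pics/w9.png | tail -3; python3 - <<'E'
import sys; sys.argv=["x"]
import ori
ori.ori("pics/w4.png")
E
```

```text
12.38 yaw -3.08 turned 0.427 tq [0.121 0.457 0.342] F [-1.5  1.4  8.1] w 42.5 [665.5 106.9 114.9]
13.12 yaw -3.081 turned 0.428 tq [-0.022  0.011  0.079] F [-1.  -0.1 -0.7] w 86.0 [665.1 106.5 113.4]
pics/w9.png [ 302  232   24   76 1207] [313.7 269.5] slope 0.1576
pics/w9.png [ 183  241   28   77 1406] [197.4 278.9] slope -0.0415
white 257.0 311.06 189 slope 0.103
pics/w5.png [ 203  234   20   76 1126] [212.7 270.9] slope -0.0599
pics/w5.png [ 287  234   19   76 1112] [296.2 270.8] slope 0.0597
white 256.63 309.65 227 slope 0.356
pics/w4.png [ 187  232   23   76 1277] [197.9 269.8] slope -0.0934
pics/w4.png [ 303  232   24   75 1302] [313.9 269.1] slope 0.1079
white 258.18 307.79 208 slope 0.331
```

View pics/w8.png

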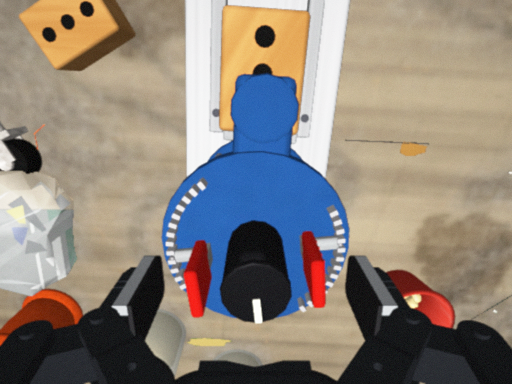

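Both tabs are out: they sit at (197,279) and (314,270), with the same spacing as before the pinch. The knob is turned about 0.36 rad, which is the third notch. I'll withdraw straight up and hand in.

```bash
python3 -m handwheel '[[0,0,-3,0,0,0,1],[0,0,-8,0,0,0,1],[0,0,-12,0,0,0,1],[0,0,-12,0,0,0,1],[0,0,-12,0,0,0,1]]'; python3 -c "
from station import workorder; print(workorder.job_done())"
```

```text
time: 13.85
position: [664.9, 106.5, 232.8]
tool_rot: [3.142, -0.0, -3.081]
force: [0.4, -0.2, -0.7]
width: 85.5
grip_force: 0.0
the job is handed in; nothing more can be done
None
```

I handed the job in at 13.9 s: the block is home against the stop and clamped at an estimated 13–15 N from knob torque, with the knob locked at about 0.36 rad and both tabs out. The hand-in gave no verdict.

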